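Reload the sprung chai-cup dispenser

ROBOT

A 6-joint arm with a two-finger parallel gripper is mounted at the origin on the work surface. World frame = base frame: x ahead of the robot, y to its left, z up, the work surface at z = 0. Lengths are in m, angles in rad, forces in N, time in s.
With the tool pointing down it reaches from about 0.35 to 0.95 m from the base axis. Payload 17.4 kg.
Tool frame: the origin (TCP) lies on the centre line of the jaws, within the pads' length; the fingertips stand 19 mm ahead of it and the grasp point (between the pads) is the TCP; z points along the fingers, y is the direction in which the jaws open and shut (so a half turn about z gives the same grasp; the last joint's range is limited). The gripper opens to 93 mm and grips with 3 to 60 N. Pads are 15 mm wide; open, the fingers measure 128 mm over their backs; the gripper's body (75 mm by 188 mm) begins 65 mm behind the grasp point.
Start: joints at [-1.295, 0.116, 1.442, -0, 1.584, -0.038], TCP at [0.208, -0.642, 0.238] pointing down, gripper open.
Joint ranges: [-2.83, 2.83], [-0.83, 2.19], [0.07, 2.5], [-1.14, 4.28], [0.01, 3], [-2.97, 2.97]. Speed limits (rad/s): [1.89, 1.89, 2.22, 3.14, 3.14, 3.14].

INTERFACE

Orientations are given as a unit quaternion [w, x, y, z].
In Python, from rig import bot gives the robot as it stands. The module is installed in compiled form; this text tells all that it offers.
- The arm moves only by the tool play_rows, never from a script. Its argument "motion" is a list of rows, each a list of 4 numbers: the shift along the tool's x, y, z in m, then the turn about the tool's z in degrees. In form: [[dx, dy, dz, spin], ...]. A call has exactly 10 rows; each row shifts and turns the commanded pose from where the row before left it, along the tool's axes as they then stand; what a row does not reach is not made up. A row lasts 1/12 s, in which the tool goes at most 41.7 mm and 7.16 degrees, less where a joint would pass 70% of its speed; a pose out of reach is approached as far as the arm can. A call is refused whole if a number of a shift passes 0.0417 or a number of a turn 7.16, either way. A call with a gripper value outside its range is refused whole. "fingers" is the opening, from -1 (shut) to 1 (fully open), set as the call begins (left out, the last holds). The fingers move at their own pace and stop on an object; the grip force is fixed at half the most. Time passes only in rows, so rows that do not move let the fingers close, or fill a call up. It gives the time, the measured TCP pose, the force and the opening at its end, in the units of the state.
- bot.get_obs(): the state, without advancing time (a new reading comes with each control period).
- bot.snapshot(name): name is "scene" or "side" or "wrist"; returns (picture, depth): 384x512x3 uint8, red, green, blue; 384x512 float32, m along the optical axis (not along the pixel's ray), 0 where there is no reading.
- bot.camera_info(name): a dict with "fov_y" (degrees; the focal length in pixels is half the picture's height over the tangent of half this angle, whatever the lens; pixels are square), "cx", "cy" (the principal point, pixels), "origin" and "attitude" of the camera in the world. Camera axes: x right, y up, looking along -z (the intrinsics and any distortion apply to the point x, -y, -z); pixel columns grow to the right and rows downward; lengths in m; the calibration is good to about 2 mm. A picture is of the moment at which its call begins: read the wrist's pose just before it. camera_info takes no time and is no camera call; for the wrist camera it gives the pose at the moment of the call.
- bot.hand_in(): hands the job in, once; it reports no verdict.
The state is a dict: "clock": time; "qpos": joint angles; "joint_vel": joint speeds; "tau": joint torques, N m; "eef_pos": TCP position; "tool_rot": TCP orientation; "wrist_force": force on the tool from outside, world axes, zero at the start; "moment": the same for the moment, N m; "grip_width": finger opening in m.
Only numpy, scipy, OpenCV 4.12 (cv2) and the standard library are available. Lean on these libraries where they do the work, as an engineer would, in place of code of your own. Each camera call takes 0.05 s, during which the arm holds its last target. There are 200 camera calls.

TASK

Load both blue chai cups from the bamboo shelf into the sprung cup dispenser, one at a time: set the first on its platform and let it sink to rest there, then stack the second on the first. Set the cups down gently, do not drop them in, and leave both standing upright between the guide rods, floating freely on the spring. Leave the other things on the shelf where they are.

Things in the scene. Friction and masses are not known exactly. Their poses are not given: they have to be found in the camera images.
- cup_a_center (a point): Blue glazed handle-less stacking cup, 64 mm wide, 56 mm high, about 150 g, upright on the shelf, open at the top; this point is on its axis, half-way up (28 mm above its underside), z up. Its foot is 46 mm wide and 8 mm high (41 mm at the underside); above it the wall is straight. Mouth 56 mm wide, 42 mm deep. Stacked, the foot sits inside the mouth of the cup below with 5 mm play each side.
- cup_b_center (a point): The second cup, the same in every way as cup_a; point on its axis, half-way up, 28 mm above its underside. Stacked, the upper cup stands 48 mm higher than the lower one, its shoulder on the lower rim.
- dispenser_mouth (a point): Countertop cup dispenser, fixed: round steel base 150 mm wide, four upright 6 mm guide rods, a round black sprung platform between them. Point on its vertical axis, level with the rod tips, 162 mm above the counter. The rods stand at 45, 135, 225, 315 degrees from this frame's x, leave a clear round space 71 mm wide, and lean outwards over the last 12 mm as a lead-in.
- platform_top (a point): Centre of the upper face of the sprung platform (black disc, 66 mm wide), on which the first cup is to stand; it is 150 mm above the counter when empty, 12 mm below the rod tips, and moves down with the platform. z up.
- platform (a joint): How far the platform has sunk, in m: 0 empty at its top stop, 0.095 at its lower stop. Its soft damped spring (32 N/m, 0.7 N preload) lets it sink slowly about 25 mm under the first cup and 45 mm more under the second, up to a third more or less with their weight, settling in about a second.
- canister_center (a point): Aluminium canister with a ribbed screw lid, 69 mm wide, 74 mm high, standing on the shelf; to be left alone. Point half-way up its axis.
- cone_center (a point): Orange acrylic cone, 56 mm wide at its foot, 68 mm high, standing on the shelf; to be left alone. Point half-way up its axis.
- block_center (a point): Walnut toggle block, 50 x 50 x 36 mm, with a brass pin through it, on the shelf; to be left alone. Point at its centre.
- shelf: Low bamboo slat shelf, fixed on the counter, 240 mm (its x) by 340 mm (its y), slats along y; its top is 50 mm above the counter. Origin at the counter under its centre. The cups and the three other things stand on it in two rows along y, 120 mm apart, 100 mm apart within a row.
Not all that is in view belongs to the job. Of the things shaped like the part that bears dispenser_mouth, the bare steel one is meant.

How it is judged:
By the outcome, as a careful person would: the job done as asked, in the order asked, and still so for the second after the job is handed in, with the robot touching nothing.
It also fails if it takes over 64 s, if anything falls off the work surface, if the arm or the gripper's body presses on something with over 40 N, if the wrist force passes 120 N, or if a joint passes its speed limit or range.

## Working session

There is one attempt and no reset: what is moved stays moved. The work goes in short steps, Python scripts to look and compute and a tool call to move; the robot and the scene stay as the last step left them, time stands still between calls to the robot, and variables do not carry over. Pictures are saved under pics/ and viewed, on a budget of 10 in all, crops included, one or two more only if the job needs it, and the job is handed in when it is done.

Besides the shell and the picture viewer there is one more tool, called after ">>>" as name(argument=value, ...), one argument or row to a line, values as JSON. play_rows: Moves the arm, as the interface text tells. Its arguments: {"type":"object","properties":{"motion":{"type":"array"},"fingers":{"type":"number"}},"required":["motion"]}

```bash
mkdir -p pics
cat > h.py <<'E'
from rig import bot
import numpy as np, cv2
def snap(n,f):
    i=bot.camera_info(n); p,d=bot.snapshot(n)
    cv2.imwrite('pics/'+f+'.png',p[:,:,::-1]); np.savez('pics/'+f+'.npz',p=p,d=d,**{k:v for k,v in i.items() if not isinstance(v,str)}); return i,p,d
E
python3 - <<'E'
from h import *
for n in ['scene','side','wrist']:
    i,p,d=snap(n,n+'0'); print(n,i)
a=[cv2.imread(f'pics/{n}0.png') for n in ['scene','side']]
cv2.imwrite('pics/m0.png',cv2.resize(np.vstack(a),(512,768))[:,:])
print(bot.get_obs())
E
```

```text
scene {'fov_y': 45.87672080060344, 'cx': 244.52503182856316, 'cy': 197.46808816565826, 'origin': array([1.23076304, 0.08274395, 1.0303643 ]), 'attitude': array([0.60750306, 0.19685484, 0.22796261, 0.73499745])}
side {'fov_y': 49.84217098286848, 'cx': 260.4201233352346, 'cy': 195.17212204620736, 'origin': array([0.35991824, 0.75440498, 0.8561027 ]), 'attitude': array([-0.12017747, -0.06343996,  0.40076924,  0.90604457])}
wrist {'fov_y': 70.4437311863687, 'cx': 254.21459489585618, 'cy': 188.67501343031066, 'origin': array([ 0.27831022, -0.61891955,  0.38370218]), 'attitude': array([ 0.80135634, -0.10877157,  0.07931926, -0.58284236])}
{'clock': 0.15, 'qpos': array([-1.29481728e+00,  1.16385370e-01,  1.44210362e+00,  3.05686657e-07,
        1.58398736e+00, -3.78259548e-02]), 'joint_vel': array([-0.00131214, -0.00090085, -0.00216673, -0.00050536, -0.00012433,
        0.00011101]), 'tau': array([ 1.44238049e-03, -7.21760917e+01, -6.22946835e+01,  7.79472501e-02,
        2.25226802e-02, -7.87094268e-05]), 'eef_pos': array([ 0.20829797, -0.64191804,  0.23707339]), 'tool_rot': array([-4.38734740e-04,  9.87715938e-01,  1.56259500e-01, -5.23374280e-05]), 'wrist_force': array([ 0.86914874, -0.26911672, -0.14601127]), 'moment': array([0.01336359, 0.02657492, 0.00334512]), 'grip_width': 0.09268879292506584}
```

View pics/scene0.png

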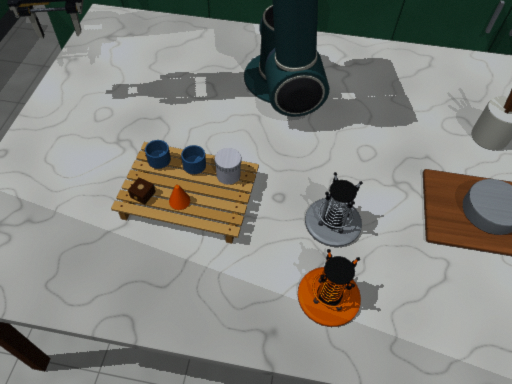

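View pics/side0.png

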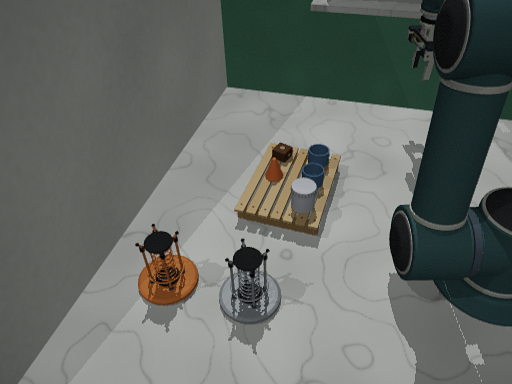

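The scene view shows blue cups at (157,154) and (193,159), the canister at (228,166), and the steel dispenser at (333,220) with its black platform at (343,190). The side view has the cups at (318,155) and (312,175), and the steel dispenser at (250,295) with its platform at (250,258). The orange dispenser is the decoy.

```bash
cat >> h.py <<'E'
from scipy.spatial.transform import Rotation as R
def load(f): return dict(np.load('pics/'+f+'.npz'))
def rays(c,uv):
    f=192/np.tan(np.radians(float(c['fov_y'])/2)); uv=np.atleast_2d(uv).astype(float)
    v=np.c_[(uv[:,0]-c['cx'])/f,-(uv[:,1]-c['cy'])/f,-np.ones(len(uv))]
    q=c['attitude']; return v@R.from_quat([q[1],q[2],q[3],q[0]]).as_matrix().T
def cloud(c,uv):
    uv=np.atleast_2d(uv); z=c['d'][uv[:,1],uv[:,0]]; return c['origin']+rays(c,uv)*z[:,None]
def onplane(c,uv,z):
    r=rays(c,uv); return c['origin']+r*((z-c['origin'][2])/r[:,2])[:,None]
def tri(c1,u1,c2,u2):
    a,b=rays(c1,u1)[0],rays(c2,u2)[0]; s=np.linalg.lstsq(np.c_[a,-b],c2['origin']-c1['origin'],rcond=None)[0]
    P=c1['origin']+a*s[0];Q=c2['origin']+b*s[1]; return (P+Q)/2,np.linalg.norm(P-Q)
def blobs(m,amin=40):
    n,l,s,ce=cv2.connectedComponentsWithStats(m.astype(np.uint8)); return [(ce[i],s[i],l==i) for i in range(1,n) if s[i,4]>amin]
def circ(xy):
    A=np.c_[2*xy,np.ones(len(xy))]; s=np.linalg.lstsq(A,(xy**2).sum(1),rcond=None)[0]; return s[:2],np.sqrt(s[2]+s[:2]@s[:2])
E
python3 - <<'E'
from h import *
for n,(x,y) in [('scene0',(343,190)),('side0',(250,258))]:
    c=load(n); hsv=cv2.cvtColor(c['p'],cv2.COLOR_RGB2HSV); H,S,V=cv2.split(hsv)
    for ce,s,m in blobs((H>95)&(H<125)&(S>90)&(V>40)):
        vu=np.argwhere(m)[:,::-1]; P=cloud(c,vu); t=P[:,2].max()
        top=P[P[:,2]>np.percentile(P[:,2],97)-.006]
        print(n,'blue',ce.round(),s[4],'top',np.percentile(P[:,2],[5,50,97]).round(3),'mean',P.mean(0).round(3),circ(top[:,:2]))
    w=np.zeros(V.shape,bool); w[y-22:y+22,x-22:x+22]=1
    vu=np.argwhere(w)[:,::-1]; P=cloud(c,vu); 
    k=(np.abs(P[:,2]-.15)<.008)&(V[vu[:,1],vu[:,0]]<60); P=P[k]
    print(n,'disc',k.sum(),np.median(P,0).round(4),(P.min(0)+P.max(0))/2,np.ptp(P,0), 'uv',vu[k].mean(0))
E
```

```text
scene0 blue [157. 153.] 502 top [0.064 0.087 0.108] mean [ 0.481 -0.287  0.088] (array([ 0.82692843, -0.10913798]), np.float64(0.3905177308180173))
scene0 blue [193. 159.] 528 top [0.064 0.086 0.108] mean [ 0.481 -0.187  0.087] (array([ 0.82327932, -0.06224057]), np.float64(0.3651062098557685))
scene0 disc 537 [0.5591 0.2072 0.1502] [0.55897886 0.20707705 0.14959605] [0.07486625 0.07511468 0.01494086] uv [342.52513966 191.33891993]
side0 blue [316. 163.] 722 top [0.068 0.092 0.107] mean [ 0.477 -0.233  0.094] (array([0.12074057, 0.17207086]), np.float64(0.5384618767953767))
side0 disc 619 [0.5549 0.2119 0.1494] [0.554729   0.21035082 0.15020016] [0.07487181 0.07692738 0.01550171] uv [247.23101777 258.93053312]
```

View pics/wrist0.png

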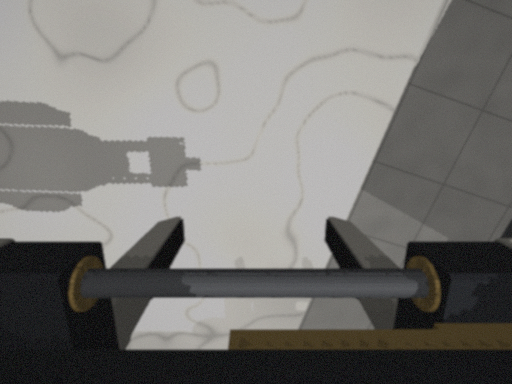

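>>> play_rows(
  motion=[
    [0, 0, -0.006, -7.16],
    [0, 0, -0.006, -7.16],
    [0, 0, -0.006, -7.16],
    [0, 0, -0.006, -7.16],
    [0, 0, -0.006, -7.16],
    [0, 0, -0.006, -7.16],
    [0, 0, -0.006, -7.16],
    [0, 0, -0.006, -7.16],
    [0, 0, -0.006, -7.16],
    [0, 0, -0.006, -7.16],
  ],
  fingers=1,
)

```text
clock: 0.98
eef_pos: [0.2083, -0.642, 0.2976]
tool_rot: [-0.0, 0.707, 0.707, 0.0]
wrist_force: [0.3, -0.2, -0.7]
grip_width: 0.0933
```

>>> play_rows(
  motion=[
    [0.034, 0.027, 0, 0],
    [0.034, 0.027, 0, 0],
    [0.034, 0.027, 0, 0],
    [0.034, 0.027, 0, 0],
    [0.034, 0.027, 0, 0],
    [0.034, 0.027, 0, 0],
    [0.034, 0.027, 0, 0],
    [0.034, 0.027, 0, 0],
    [0.034, 0.027, 0, 0],
    [0, 0, 0, -0.4],
  ],
)

```text
clock: 1.82
eef_pos: [0.4469, -0.3453, 0.2977]
tool_rot: [-0.0, 0.706, 0.709, 0.001]
wrist_force: [-0.1, -0.3, -0.1]
grip_width: 0.0931
```

Run:
```python
from h import *
o=bot.get_obs(); print(o['eef_pos'],o['tool_rot'])
i,p,d=snap('wrist','wrist1'); print(i['origin'],R.from_quat(np.r_[i['attitude'][1:],i['attitude'][0]]).as_matrix()[:,2])
```

```text
[ 0.44694472 -0.34532325  0.29766479] [-6.89097305e-05  7.05619660e-01  7.08590352e-01  7.76833745e-04]
[ 0.44640873 -0.27148207  0.44449282] [-0.00106161  0.26554599  0.96409761]
```

View pics/wrist1.png

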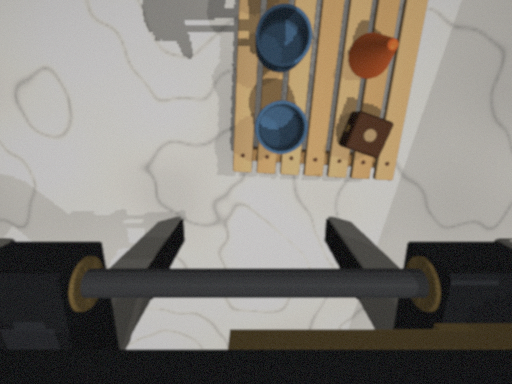

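The wrist view shows the cups at (283,37) and (281,127), the cone at (373,55) and the block at (366,134). The grasp corridor along x is clear.

```bash
cat >> h.py <<'E'
def cups(c):
    H,S,V=cv2.split(cv2.cvtColor(c['p'],cv2.COLOR_RGB2HSV)); out=[]
    for ce,s,m in blobs((H>95)&(H<125)&(S>80)&(V>30),300):
        vu=np.argwhere(m)[:,::-1]; P=cloud(c,vu); zt=np.percentile(P[:,2],97)
        T=P[(P[:,2]>zt-.006)]; (x,y),w,a=cv2.fitEllipse(cv2.convexHull(vu.astype(np.int32)))
        ctr,r=cv2.minEnclosingCircle((T[:,:2]*1000).astype(np.float32))
        out.append((ce.round(),s[4],'ztop',zt.round(4),'fit',circ(T[:,:2]),'enc',np.round(ctr,1),round(r,1),'ell@.106',onplane(c,[x,y],.106)[0].round(4),(x,y)))
    return out
E
python3 - <<'E'
from h import *
for t in cups(load('wrist1')): print(*t)
E
```

```text
[283.  37.] 2768 ztop 0.1061 fit (array([ 0.47553608, -0.19624209]), np.float64(0.032349498416203576)) enc [ 466.3 -214.3] 60.6 ell@.106 [ 0.4779 -0.1884  0.106 ] (282.59814453125, 36.90210723876953)
[281. 127.] 2053 ztop 0.1062 fit (array([ 0.4787541 , -0.28696574]), np.float64(0.029352264319810903)) enc [ 476.9 -285.8] 33.7 ell@.106 [ 0.4787 -0.2864  0.106 ] (280.730712890625, 126.61611938476562)
```

>>> play_rows(
  motion=[
    [0.005, 0.008, 0.005, 0],
    [0.005, 0.008, 0.005, 0],
    [0.005, 0.008, 0.005, 0],
    [0.005, 0.008, 0.005, 0],
    [0.005, 0, 0.005, 0.2],
    [0, 0, 0.005, 0],
    [0, 0, 0.005, 0],
    [0, 0, 0.005, 0],
    [0, 0, 0, 0],
    [0, 0, 0, 0],
  ],
)

```text
clock: 2.7
eef_pos: [0.4754, -0.3253, 0.2575]
tool_rot: [-0.0, 0.709, 0.706, -0.0]
wrist_force: [0.4, 0.7, 0.2]
grip_width: 0.093
```

Run:
```python
from h import *
o=bot.get_obs(); print(o['eef_pos'],o['tool_rot'])
snap('wrist','wrist2')
a,b=load('wrist1'),load('wrist2')
for t in cups(b): print(*t)
# block/cone ref for rows; rim centre by two views
A=cups(a);B=cups(b)
ka=max(A,key=lambda t:t[0][1]);kb=max(B,key=lambda t:t[0][1]); print(tri(a,ka[-1],b,kb[-1]))
```

```text
[ 0.4754373  -0.32529176  0.25745875] [-1.56444248e-04  7.08606987e-01  7.05603366e-01 -5.07201458e-05]
[257.  47.] 3368 ztop 0.1063 fit (array([ 0.47904246, -0.19130378]), np.float64(0.030674943062043804)) enc [ 478.8 -203.9] 47.5 ell@.106 [ 0.4788 -0.1873  0.106 ] (257.37347412109375, 46.6376838684082)
[258. 146.] 2491 ztop 0.1063 fit (array([ 0.47923848, -0.28667239]), np.float64(0.02928749052240997)) enc [ 479.2 -284.6] 33.4 ell@.106 [ 0.479  -0.2861  0.106 ] (257.7615966796875, 146.58775329589844)
(array([ 0.47909276, -0.28658972,  0.10207408]), np.float64(2.7634915053228312e-06))
```

>>> play_rows(
  motion=[
    [0.013, 0.002, 0.01, 0],
    [0.013, 0.002, 0.01, 0],
    [0.013, 0, 0.015, -0.2],
    [0, 0, 0.025, 0],
    [0, 0, 0.025, 0],
    [0, 0, 0.025, 0],
    [0, 0, 0.025, 0],
    [0, 0, 0.02, 0],
    [0, 0, 0.01, 0],
    [0, 0, 0.005, 0],
  ],
)

```text
clock: 3.58
eef_pos: [0.4794, -0.2855, 0.0861]
tool_rot: [-0.001, 0.707, 0.707, -0.0]
wrist_force: [0.2, 0.5, 0.6]
grip_width: 0.0929
```

>>> play_rows(
  motion=[
    [0, 0, 0, 0],
    [0, 0, 0, 0],
    [0, 0, 0, 0],
    [0, 0, 0, 0],
    [0, 0, 0, 0],
    [0, 0, 0, 0],
    [0, 0, 0, 0],
    [0, 0, 0, 0],
    [0, 0, 0, 0],
    [0, 0, 0, 0],
  ],
  fingers=-1,
)

```text
clock: 4.42
eef_pos: [0.4801, -0.2863, 0.0886]
tool_rot: [0.001, 0.707, 0.707, 0.0]
wrist_force: [-1.4, 0.9, 6.6]
grip_width: 0.0642
```

>>> play_rows(
  motion=[
    [0, 0, -0.01, 0],
    [0, 0, -0.02, 0],
    [0, 0, -0.03, 0],
    [0, 0, -0.03, 0],
    [0, 0, -0.03, 0],
    [0, 0, -0.03, 0],
    [0, 0, -0.03, 0],
    [0.01, 0, -0.02, 0],
    [0.02, 0, 0, 0],
    [0.03, 0.005, 0, 0],
  ],
)

```text
clock: 5.25
eef_pos: [0.4845, -0.2268, 0.2897]
tool_rot: [0.001, 0.708, 0.706, 0.0]
wrist_force: [0.7, -0.6, -1.2]
grip_width: 0.0644
```

>>> play_rows(
  motion=[
    [0.035, 0.01, 0, 0],
    [0.035, 0.01, 0, 0],
    [0.035, 0.01, 0, 0],
    [0.035, 0.01, 0, 0],
    [0.035, 0.01, 0, 0],
    [0.035, 0.01, 0, 0],
    [0.035, 0.01, 0, 0],
    [0.03, 0, 0, 0],
    [0.015, 0, 0, 0],
    [0, 0, 0, 0],
  ],
)

```text
clock: 6.08
eef_pos: [0.5547, 0.0666, 0.288]
tool_rot: [-0.0, 0.706, 0.708, 0.0]
wrist_force: [-0.3, -0.5, -2.5]
grip_width: 0.0644
```

Run:
```python
from h import *
o=bot.get_obs(); print(o['eef_pos'],o['tool_rot'],o['wrist_force'],o['grip_width'])
snap('wrist','wrist3')
```

```text
[0.55473986 0.06659888 0.28804539] [-2.79922445e-04  7.06165728e-01  7.08046515e-01  1.36829543e-04] [-0.29714284 -0.45078356 -2.48432879] 0.06436282394285904
```

View pics/wrist3.png

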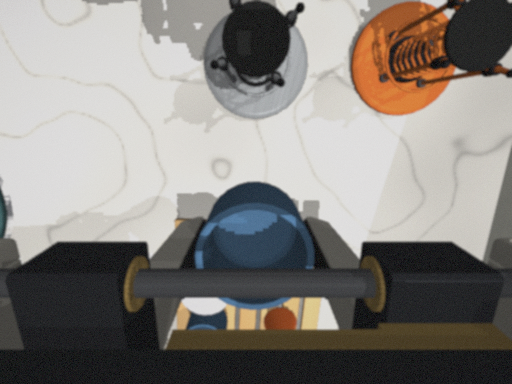

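The cup is held upright at (255,245). The steel dispenser's disc is at (256,40), with rod tips near (298,8), (217,65), (278,80) and (233,3), so its rods are turned slightly.

Run:
```python
from h import *
c=load('wrist3'); V=c['p'].max(2)
for u in [(298,8),(217,65),(278,80),(233,3)]: print(onplane(c,u,.160)[0].round(4))
w=np.zeros(V.shape,bool); w[0:95,195:320]=1
vu=np.argwhere(w)[:,::-1]; P=cloud(c,vu); v=V[vu[:,1],vu[:,0]]
D=P[(abs(P[:,2]-.15)<.0035)&(v<70)]; print('disc',len(D),np.median(D,0),(D.min(0)+D.max(0))/2,np.ptp(D,0))
ctr=(D.min(0)+D.max(0))[:2]/2
T=P[(P[:,2]>.155)&(P[:,2]<.175)&(np.hypot(*(P[:,:2]-ctr).T)<.06)]; 
a=np.degrees(np.arctan2(T[:,1]-ctr[1],T[:,0]-ctr[0]))
for q in range(4):
    k=(a//90).astype(int)%4==q
    if k.sum(): print(q,k.sum(),T[k].mean(0).round(4),a[k].mean())
```

```text
[0.5928 0.2308 0.16  ]
[0.5194 0.1841 0.16  ]
[0.5766 0.1712 0.16  ]
[0.5353 0.2346 0.16  ]
disc 4188 [0.55522584 0.20925692 0.14953483] [0.55590723 0.20556241 0.1499978 ] [0.07250996 0.07154285 0.00697197]
0 95 [0.5939 0.2308 0.1603] 33.617251274393574
2 82 [0.5176 0.185  0.1604] -151.74597568445589
3 69 [0.5786 0.1698 0.1609] -57.57492653656895
```

>>> play_rows(
  motion=[
    [0.02, 0, 0, 0],
    [0.03, 0, 0, 0],
    [0.03, 0.001, 0, 0],
    [0.03, 0, 0, 0],
    [0.02, 0, 0.005, 0],
    [0.011, 0, 0.01, 0],
    [0, 0, 0.01, 4],
    [0, 0, 0.01, 4],
    [0, 0, 0.005, 4],
    [0, 0, 0, 2],
  ],
)

```text
clock: 6.97
eef_pos: [0.5558, 0.2034, 0.2456]
tool_rot: [-0.0, 0.79, 0.614, -0.001]
wrist_force: [0.2, -0.0, -1.5]
grip_width: 0.0646
```

Run:
```python
from h import *
o=bot.get_obs(); print(o['eef_pos'],o['tool_rot'],o['qpos'].round(2))
i,p,d=snap('wrist','wrist4')
for f,t in [('wrist3',np.array([0.5547,0.0666,.288])),('wrist4',o['eef_pos'])]:
    c=load(f); H,S,V=cv2.split(cv2.cvtColor(c['p'],cv2.COLOR_RGB2HSV))
    vu=np.argwhere((H>95)&(H<125)&(S>80)&(V>30))[:,::-1]; P=cloud(c,vu)
    P=P[np.hypot(*(P-t)[:,:2].T)<.04]; zt=np.percentile(P[:,2],98); T=P[P[:,2]>zt-.005]
    print(f,'rim z-tcp',zt-t[2],'centre-tcp',circ(T[:,:2])[0]-t[:2],circ(T[:,:2])[1],len(T))
```

```text
[0.55579563 0.20339162 0.24561365] [-2.76895759e-04  7.89645142e-01  6.13562474e-01 -1.25004889e-03] [ 0.31 -0.07  1.61 -0.    1.6   0.56]
wrist3 rim z-tcp 0.01796295040940915 centre-tcp [-0.0001936   0.00010254] 0.02974402514784835 2249
wrist4 rim z-tcp 0.017931161335883516 centre-tcp [-2.18844044e-04 -2.69946870e-06] 0.029805299573330172 2264
```

>>> play_rows(
  motion=[
    [0.0044, -0.001, 0, 0],
    [0, 0, 0, 0],
    [0, 0, 0.008, 0],
    [0, 0, 0.008, 0],
    [0, 0, 0.008, 0],
    [0, 0, 0.008, 0],
    [0, 0, 0.006, 0],
    [0, 0, 0.003, 0],
    [0, 0, 0, 0],
    [0, 0, 0, 0],
  ],
)

```text
clock: 7.85
eef_pos: [0.5562, 0.2094, 0.2067]
tool_rot: [-0.0, 0.788, 0.616, -0.0]
wrist_force: [0.6, -0.6, -1.5]
grip_width: 0.0641
```

>>> play_rows(
  motion=[
    [-0.001, 0, 0.005, 0],
    [0, 0, 0.005, 0],
    [0, 0, 0.004, 0],
    [0, 0, 0.003, 0],
    [0, 0, 0.003, 0],
    [0, 0, 0.003, 0],
    [0, 0, 0.003, 0],
    [0, 0, 0.003, 0],
    [0, 0, 0.003, 0],
    [0, 0, 0.003, 0],
  ],
)

```text
clock: 8.68
eef_pos: [0.5559, 0.2084, 0.1714]
tool_rot: [-0.0, 0.788, 0.616, 0.0]
wrist_force: [-1.3, -0.7, -0.0]
grip_width: 0.0643
```

>>> play_rows(
  motion=[
    [0, 0, 0.002, 0],
    [0, 0, 0.002, 0],
    [0, 0, 0, 0],
    [0, 0, 0, 0],
    [0, 0, 0, 0],
    [0, 0, 0, 0],
    [0, 0, 0, 0],
    [0, 0, 0, 0],
    [0, 0, 0, 0],
    [0, 0, 0, 0],
  ],
)

```text
clock: 9.52
eef_pos: [0.5559, 0.2084, 0.1677]
tool_rot: [0.0, 0.788, 0.615, 0.0]
wrist_force: [-0.9, 0.3, 0.1]
grip_width: 0.0645
```

Run:
```python
from h import *
o=bot.get_obs(); print(o['eef_pos'],o['wrist_force'])
snap('scene','scene1');snap('side','side1')
a=cv2.imread('pics/scene1.png')[120:260,260:420];b=cv2.imread('pics/side1.png')[200:340,170:330]
cv2.imwrite('pics/m1.png',cv2.resize(np.hstack([a,b]),None,fx=2.5,fy=2.5))
```

```text
[0.55590165 0.20837907 0.16769404] [-0.86861046  0.2798647   0.11105637]
```

View pics/m1.png

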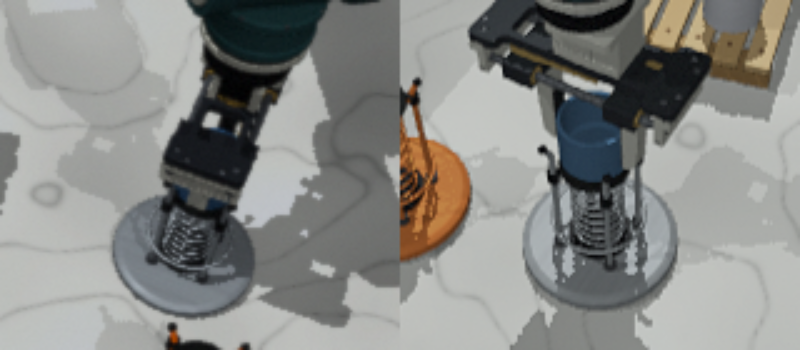

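Side view (crop): the cup at (590,135) stands on the pressed-down platform between the rods, and the fingers pass between them. The wrist force has gone from −1.5 N to about 0, so I'm releasing it.

>>> play_rows(
  motion=[
    [0, 0, 0, 0],
    [0, 0, 0, 0],
    [0, 0, 0, 0],
    [0, 0, 0, 0],
    [0, 0, 0, 0],
    [0, 0, 0, 0],
    [0, 0, 0, 0],
    [0, 0, 0, 0],
    [0, 0, 0, 0],
    [0, 0, 0, 0],
  ],
  fingers=1,
)

```text
clock: 10.45
eef_pos: [0.5559, 0.2084, 0.1676]
tool_rot: [-0.0, 0.788, 0.616, -0.0]
wrist_force: [-0.3, 0.9, -0.1]
grip_width: 0.0926
```

>>> play_rows(
  motion=[
    [0, 0, -0.005, 0],
    [0, 0, -0.01, 0],
    [0, 0, -0.015, 0],
    [0, 0, -0.02, 0],
    [0, 0, -0.02, 0],
    [0, 0, -0.02, 0],
    [0, 0, -0.02, 0],
    [0, 0, -0.01, 0],
    [0, 0, 0, 0],
    [0, 0, 0, 0],
  ],
)

```text
clock: 11.28
eef_pos: [0.556, 0.2084, 0.288]
tool_rot: [0.0, 0.788, 0.616, 0.0]
wrist_force: [-0.4, -0.5, 0.1]
grip_width: 0.0921
```

>>> play_rows(
  motion=[
    [0, 0, 0, -4],
    [0, 0, 0, -4],
    [0, 0, 0, -4],
    [0, 0, 0, -2],
    [-0.02, 0, 0, 0],
    [-0.03, 0, 0, 0],
    [-0.03, 0, 0, 0],
    [-0.03, 0, 0, 0],
    [-0.02, 0, 0, 0],
    [0, 0, 0, 0],
  ],
)

```text
clock: 12.12
eef_pos: [0.5555, 0.0754, 0.2862]
tool_rot: [-0.0, 0.708, 0.706, -0.001]
wrist_force: [-0.5, 0.3, -0.2]
grip_width: 0.093
```

Run:
```python
from h import *
o=bot.get_obs(); print(o['eef_pos'],o['tool_rot'],o['clock'])
snap('wrist','wrist5')
for t in cups(load('wrist5')): print(*t[:-2])
```

```text
[0.55550701 0.07538307 0.28623622] [-3.15170062e-04  7.08177653e-01  7.06033607e-01 -9.25830863e-04] 12.1167
[254.  42.] 5005 ztop 0.1837 fit (array([0.55551387, 0.20437574]), np.float64(0.030262534531901957)) enc [554.7 193.8] 44.3 ell@.106
[206. 336.] 1063 ztop 0.1463 fit (array([0.54627055, 0.12492572]), np.float64(0.02625879348861847)) enc [548.3 123.8] 26.8 ell@.106
```

View pics/wrist5.png

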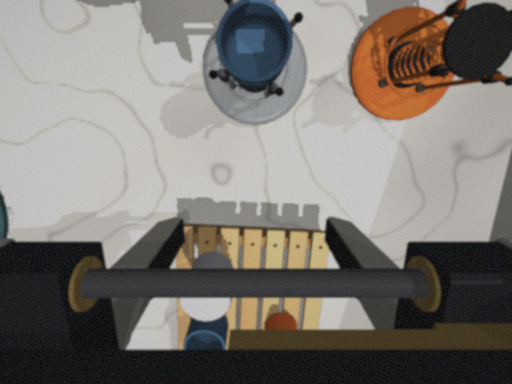

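The first cup stands upright between the rods at (254,42), with its rim at z≈0.184, so the platform has sunk about 22 mm. The shelf is undisturbed. Next is the second cup.

>>> play_rows(
  motion=[
    [-0.015, -0.004, 0, 0],
    [-0.03, -0.009, 0, 0],
    [-0.03, -0.009, 0, 0],
    [-0.03, -0.009, 0, 0],
    [-0.03, -0.009, 0, 0],
    [-0.03, -0.009, 0, 0],
    [-0.03, -0.009, 0, 0],
    [-0.03, -0.009, 0, 0],
    [-0.025, -0.009, 0, 0],
    [-0.012, 0, 0, 0],
  ],
)

```text
clock: 13.0
eef_pos: [0.4788, -0.1851, 0.2869]
tool_rot: [-0.0, 0.708, 0.707, -0.0]
wrist_force: [-0.5, 0.3, -0.3]
grip_width: 0.0934
```

>>> play_rows(
  motion=[
    [0, 0, 0, 0],
    [0, 0, 0, 0],
    [0, 0, 0, 0],
    [0, 0, 0.01, 0],
    [0, 0, 0.02, 0],
    [0, 0, 0.02, 0],
    [0, 0, 0.02, 0],
    [0, 0, 0.01, 0],
    [0, 0, 0, 0],
    [0, 0, 0, 0],
  ],
)

```text
clock: 13.83
eef_pos: [0.4799, -0.1831, 0.2077]
tool_rot: [-0.0, 0.707, 0.707, -0.0]
wrist_force: [0.4, -0.4, 0.2]
grip_width: 0.0928
```

>>> play_rows(
  motion=[
    [-0.002, -0.001, 0, 0],
    [-0.002, 0, 0.01, 0],
    [0, 0, 0.02, 0],
    [0, 0, 0.02, 0],
    [0, 0, 0.02, 0],
    [0, 0, 0.02, 0],
    [0, 0, 0.015, 0],
    [0, 0, 0.01, 0],
    [0, 0, 0.006, 0],
    [0, 0, 0, 0],
  ],
)

```text
clock: 14.67
eef_pos: [0.4785, -0.1876, 0.0858]
tool_rot: [-0.0, 0.707, 0.707, -0.0]
wrist_force: [0.4, 0.0, -0.2]
grip_width: 0.0928
```

>>> play_rows(
  motion=[
    [0, 0, 0, 0],
    [0, 0, 0, 0],
    [0, 0, 0, 0],
    [0, 0, 0, 0],
    [0, 0, 0, 0],
    [0, 0, 0, 0],
    [0, 0, 0, 0],
    [0, 0, 0, 0],
    [0, 0, 0, 0],
    [0, 0, 0, 0],
  ],
  fingers=-1,
)

```text
clock: 15.5
eef_pos: [0.479, -0.1877, 0.0872]
tool_rot: [0.0, 0.707, 0.707, 0.0]
wrist_force: [-1.1, 0.9, 5.1]
grip_width: 0.064
```

>>> play_rows(
  motion=[
    [0, 0, -0.01, 0],
    [0, 0, -0.02, 0],
    [0, 0, -0.03, 0],
    [0, 0, -0.03, 0],
    [0, 0, -0.03, 0],
    [0, 0, -0.03, 0],
    [0, 0, -0.03, 0],
    [0, 0, -0.03, 0],
    [0, 0, -0.01, 0],
    [0, 0, 0, 0],
  ],
)

```text
clock: 16.33
eef_pos: [0.4791, -0.1878, 0.3094]
tool_rot: [0.002, 0.707, 0.707, 0.001]
wrist_force: [0.5, -0.2, -0.8]
grip_width: 0.064
```

>>> play_rows(
  motion=[
    [0.015, 0.004, 0, 0],
    [0.03, 0.009, 0, 0],
    [0.03, 0.009, 0, 0],
    [0.03, 0.009, 0, 0],
    [0.03, 0.009, 0, 0],
    [0.03, 0.009, 0, 0],
    [0.03, 0.007, 0, 0],
    [0.03, 0, 0, 0],
    [0.02, 0, 0, 0],
    [0.01, 0, 0, 0],
  ],
)

```text
clock: 17.17
eef_pos: [0.5343, 0.0696, 0.3043]
tool_rot: [-0.001, 0.707, 0.708, -0.001]
wrist_force: [0.1, -0.3, -1.5]
grip_width: 0.0644
```

Run:
```python
from h import *
o=bot.get_obs(); t=o['eef_pos']; print(t,o['tool_rot'],o['clock'],o['grip_width'])
snap('wrist','wrist6'); c=load('wrist6'); H,S,V=cv2.split(cv2.cvtColor(c['p'],cv2.COLOR_RGB2HSV))
vu=np.argwhere((H>95)&(H<125)&(S>80)&(V>30))[:,::-1]; P=cloud(c,vu)
for ctr in (t[:2],np.array([.5558,.2079])):
    Q=P[np.hypot(*(P[:,:2]-ctr).T)<.042]; zt=np.percentile(Q[:,2],98); T=Q[Q[:,2]>zt-.005]
    k=circ(T[:,:2]); print('rim z',zt,'-tcp',zt-t[2],'centre',k[0],'-tcp',k[0]-t[:2],k[1],len(T),np.ptp(T,0))
```

```text
[0.53432926 0.06956249 0.30432381] [-0.00107689  0.7065663   0.70764534 -0.00098526] 17.1667 0.06440067984454864
rim z 0.3237315184832561 -tcp 0.01940770745844006 centre [0.53419004 0.07154599] -tcp [-0.00013921  0.0019835 ] 0.029732598621760854 2268 [0.0659342  0.0634801  0.09223779]
rim z 0.18378029363024134 -tcp -0.1205435173945747 centre [0.55504533 0.20683916] -tcp [0.02071607 0.13727667] 0.029400881744407685 982 [0.06073245 0.06206141 0.0065154 ]
```

>>> play_rows(
  motion=[
    [0.01, 0.004, 0, 0],
    [0.025, 0.005, 0, 0],
    [0.03, 0.006, 0, 0],
    [0.03, 0.006, 0, 0],
    [0.025, 0, 0.01, 0],
    [0.016, 0, 0.01, 2],
    [0, 0, 0.01, 4],
    [0, 0, 0.01, 4],
    [0, 0, 0.01, 4],
    [0, 0, 0, 0],
  ],
)

```text
clock: 18.05
eef_pos: [0.5557, 0.2026, 0.2538]
tool_rot: [-0.001, 0.789, 0.614, -0.002]
wrist_force: [0.8, 0.6, -2.3]
grip_width: 0.064
```

>>> play_rows(
  motion=[
    [0, 0, 0, 0],
    [0, 0, 0, 0],
    [0, 0, 0, 0],
    [0, 0, 0, 0],
    [0, 0, 0, 0],
    [0, 0, 0, 0],
    [0, 0, 0, 0],
    [0, 0, 0, 0],
    [0, 0, 0, 0],
    [0, 0, 0, 0],
  ],
)

```text
clock: 18.88
eef_pos: [0.5559, 0.2034, 0.2567]
tool_rot: [-0.0, 0.788, 0.616, 0.0]
wrist_force: [-0.1, -1.2, -1.3]
grip_width: 0.0643
```

Run:
```python
from h import *
o=bot.get_obs(); t=o['eef_pos']; print(t,o['tool_rot'],o['clock'])
snap('wrist','wrist7');snap('side','side2'); c=load('wrist7'); H,S,V=cv2.split(cv2.cvtColor(c['p'],cv2.COLOR_RGB2HSV))
vu=np.argwhere((H>95)&(H<125)&(S>80)&(V>30))[:,::-1]; P=cloud(c,vu)
Q=P[np.hypot(*(P-t)[:,:2].T)<.042]; zt=np.percentile(Q[:,2],98); T=Q[Q[:,2]>zt-.005]; k=circ(T[:,:2])
print('rim-tcp',zt-t[2],'centre',k[0],'off',k[0]-t[:2])
c=load('side2'); H,S,V=cv2.split(cv2.cvtColor(c['p'],cv2.COLOR_RGB2HSV))
vu=np.argwhere((H>95)&(H<125)&(S>80)&(V>30))[:,::-1]; P=cloud(c,vu); P=P[np.hypot(*(P[:,:2]-[.5555,.208]).T)<.05]
for lo,hi in [(.14,.186),(.22,.275)]:
    Q=P[(P[:,2]>lo)&(P[:,2]<hi)]; print(len(Q),np.percentile(Q[:,2],[3,97]),Q[:,:2].min(0),Q[:,:2].max(0))
    k=Q[(Q[:,2]>lo+.01)&(Q[:,2]<hi-.01)]; print(circ(k[:,:2]))
cv2.imwrite('pics/s2.png',cv2.resize(cv2.imread('pics/side2.png')[180:340,170:330],None,fx=3.5,fy=3.5))
```

```text
[0.5558815  0.20341996 0.25669279] [-4.83014529e-06  7.88090333e-01  6.15559604e-01  3.90894646e-05] 18.8833
rim-tcp 0.01924867224123633 centre [0.55604224 0.20518465] off [0.00016074 0.00176468]
755 [0.1407123  0.18390047] [0.52295679 0.17820511] [0.58572435 0.24878595]
(array([0.55449385, 0.21040048]), np.float64(0.029832530933118103))
808 [0.23104705 0.27441297] [0.52702483 0.17502929] [0.58798226 0.23854373]
(array([0.55545032, 0.20773816]), np.float64(0.029189014287668572))
```

View pics/s2.png

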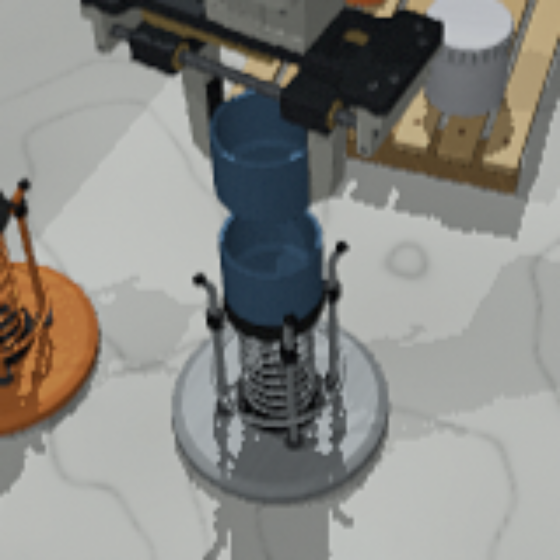

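The side view shows the second cup held at (258,160), above the first at (272,260). They line up to about 2 mm, and I'm trimming that out.

>>> play_rows(
  motion=[
    [0.0018, -0.0014, 0, 0],
    [0, 0, 0.004, 0],
    [0, 0, 0.008, 0],
    [0, 0, 0.008, 0],
    [0, 0, 0.006, 0],
    [0, 0, 0.004, 0],
    [0, 0, 0.003, 0],
    [0, 0, 0.003, 0],
    [0, 0, 0.003, 0],
    [0, 0, 0.001, 0],
  ],
)

```text
clock: 19.82
eef_pos: [0.5549, 0.2054, 0.2163]
tool_rot: [-0.0, 0.788, 0.616, -0.0]
wrist_force: [-0.2, 0.6, -1.5]
grip_width: 0.0644
```

>>> play_rows(
  motion=[
    [0, 0, 0.002, 0],
    [0, 0, 0.002, 0],
    [0, 0, 0.002, 0],
    [0, 0, 0.002, 0],
    [0, 0, 0.002, 0],
    [0, 0, 0.002, 0],
    [0, 0, 0, 0],
    [0, 0, 0, 0],
    [0, 0, 0, 0],
    [0, 0, 0, 0],
  ],
)

```text
clock: 20.65
eef_pos: [0.555, 0.2055, 0.2048]
tool_rot: [0.0, 0.788, 0.616, 0.0]
wrist_force: [-0.3, -0.0, -0.9]
grip_width: 0.0641
```

Run:
```python
from h import *
o=bot.get_obs(); t=o['eef_pos']; print(t,o['wrist_force'],o['moment'],o['clock'])
snap('side','side3'); c=load('side3'); H,S,V=cv2.split(cv2.cvtColor(c['p'],cv2.COLOR_RGB2HSV))
cv2.imwrite('pics/s3.png',cv2.resize(cv2.imread('pics/side3.png')[180:340,170:330],None,fx=3.5,fy=3.5))
```

```text
[0.55500002 0.20549687 0.20478825] [-0.30259673 -0.00268614 -0.85867689] [-0.04077816 -0.04192897  0.04340014] 20.65
```

View pics/s3.png

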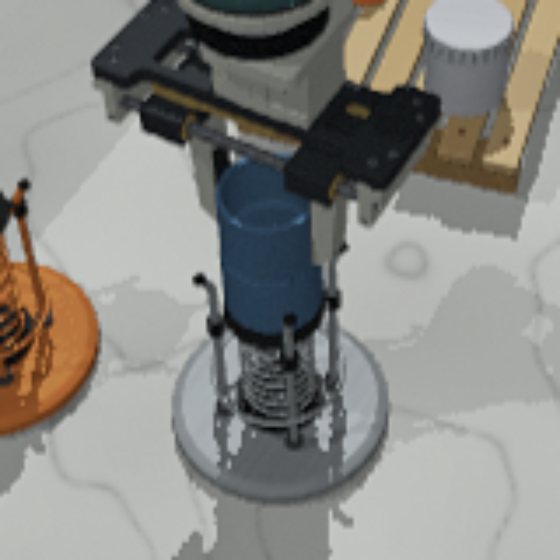

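The cups now form one straight column at (270,250), so the second is nested in the first. I'm lowering it further to share the load before releasing.

>>> play_rows(
  motion=[
    [0, 0, 0.003, 0],
    [0, 0, 0.003, 0],
    [0, 0, 0.003, 0],
    [0, 0, 0.003, 0],
    [0, 0, 0.003, 0],
    [0, 0, 0.003, 0],
    [0, 0, 0.003, 0],
    [0, 0, 0.003, 0],
    [0, 0, 0.003, 0],
    [0, 0, 0.003, 0],
  ],
)

```text
clock: 21.53
eef_pos: [0.555, 0.2055, 0.1744]
tool_rot: [0.0, 0.788, 0.616, 0.0]
wrist_force: [-0.3, -0.3, 0.8]
grip_width: 0.0645
```

>>> play_rows(
  motion=[
    [0, 0, 0, 0],
    [0, 0, 0, 0],
    [0, 0, 0, 0],
    [0, 0, 0, 0],
    [0, 0, 0, 0],
    [0, 0, 0, 0],
    [0, 0, 0, 0],
    [0, 0, 0, 0],
    [0, 0, 0, 0],
    [0, 0, 0, 0],
  ],
)

```text
clock: 22.37
eef_pos: [0.555, 0.2055, 0.1747]
tool_rot: [-0.0, 0.788, 0.616, 0.0]
wrist_force: [-1.3, -0.4, -1.0]
grip_width: 0.064
```

>>> play_rows(
  motion=[
    [0, 0, 0, 0],
    [0, 0, 0, 0],
    [0, 0, 0, 0],
    [0, 0, 0, 0],
    [0, 0, 0, 0],
    [0, 0, 0, 0],
    [0, 0, 0, 0],
    [0, 0, 0, 0],
    [0, 0, 0, 0],
    [0, 0, 0, 0],
  ],
  fingers=1,
)

```text
clock: 23.2
eef_pos: [0.555, 0.2055, 0.1746]
tool_rot: [-0.0, 0.788, 0.616, -0.0]
wrist_force: [-0.4, -0.1, -0.2]
grip_width: 0.0928
```

>>> play_rows(
  motion=[
    [0, 0, -0.005, 0],
    [0, 0, -0.01, 0],
    [0, 0, -0.015, 0],
    [0, 0, -0.02, 0],
    [0, 0, -0.02, 0],
    [0, 0, -0.02, 0],
    [0, 0, -0.02, 0],
    [0, 0, -0.02, 0],
    [0, 0, -0.01, 0],
    [0, 0, 0, 0],
  ],
)

```text
clock: 24.03
eef_pos: [0.5554, 0.2056, 0.3183]
tool_rot: [0.001, 0.788, 0.616, 0.002]
wrist_force: [-0.3, 0.1, -0.4]
grip_width: 0.0928
```

>>> play_rows(
  motion=[
    [-0.02, 0, 0, 0],
    [-0.03, 0, 0, 0],
    [-0.03, 0, 0, 0],
    [-0.03, 0, 0, 0],
    [-0.02, 0, 0, 0],
    [0, 0, 0, 0],
    [0, 0, 0, 0],
    [0, 0, 0, 0],
    [0, 0, 0, 0],
    [0, 0, 0, 0],
  ],
)

```text
clock: 24.87
eef_pos: [0.5236, 0.0801, 0.3143]
tool_rot: [-0.0, 0.788, 0.616, -0.0]
wrist_force: [-0.1, -0.4, -0.2]
grip_width: 0.0928
```

Run:
```python
from h import *
o=bot.get_obs(); print(o['eef_pos'],o['wrist_force'],o['clock'])
for n in ['side','scene']:
    snap(n,n+'4'); c=load(n+'4'); H,S,V=cv2.split(cv2.cvtColor(c['p'],cv2.COLOR_RGB2HSV))
    vu=np.argwhere((H>95)&(H<125)&(S>80)&(V>30))[:,::-1]; P=cloud(c,vu); P=P[np.hypot(*(P[:,:2]-[.5555,.208]).T)<.05]
    print(n,np.percentile(P[:,2],[2,98]))
    for lo in (.09,.14):
        k=P[(P[:,2]>lo)&(P[:,2]<lo+.035)]; print(len(k),circ(k[:,:2]))
a=cv2.imread('pics/side4.png')[130:330,170:370];b=cv2.imread('pics/scene4.png')[100:300,200:400]
cv2.imwrite('pics/m4.png',cv2.resize(np.hstack([b,a]),None,fx=2,fy=2))
```

```text
[0.52359088 0.08010824 0.31426775] [-0.0527051  -0.42830952 -0.18565645] 24.8667
side [0.09613571 0.18803029]
209 (array([0.55505164, 0.20856913]), np.float64(0.03131939754203683))
595 (array([0.55380436, 0.21007462]), np.float64(0.02875326468507571))
scene [0.09897341 0.18922922]
148 (array([0.55861613, 0.20575266]), np.float64(0.02818645051527282))
476 (array([0.55715801, 0.20582453]), np.float64(0.02870556639163698))
```

View pics/m4.png

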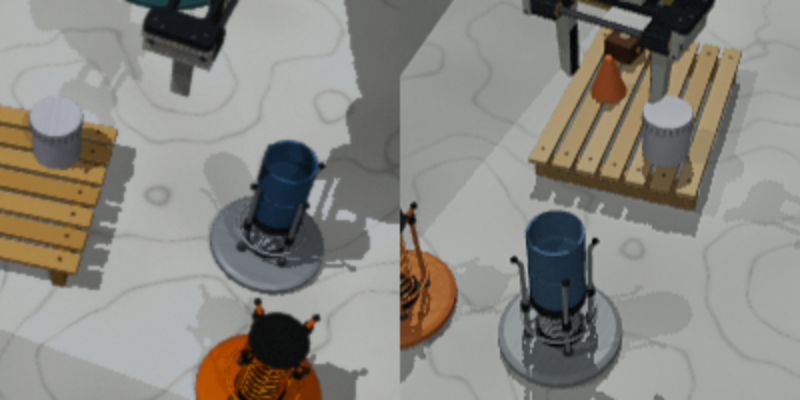

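Both cups stand upright as a nested column between the rods, at (285,190) in the scene crop and (556,260) in the side crop. The rim at z≈0.189 means the platform has sunk about 65 mm, clear of the lower stop. The other things have not moved and the gripper is clear.

```bash
python3 -c "
from rig import bot
print(bot.hand_in())"
```

```text
the job is handed in; nothing more can be done
None
```

Both blue cups are in the steel dispenser, set down one at a time, and the job is handed in at about 25 s of the 64 s allowed.

- **First cup:** I lowered it onto the platform until the spring carried its weight, then released it. It settled about 22 mm down.
- **Second cup:** I nested it in the first, lowered both until the load was off the gripper, then released them.
- **Last check:** The column was straight and upright between the rods. Its top rim was at about 0.188–0.189 m, so the platform had sunk about 65 mm of its 95 mm and was floating on the spring. The gripper was empty and clear, and the canister, cone and block looked undisturbed.
- **Disagreements:** The scene and side cameras differed by about 4 mm on the dispenser's position, so I used the wrist-camera measurement. Each time the gripper closed on a cup, the wrist force rose briefly to 5–7 N, far below the limit.

I viewed 9 pictures.

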